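Rack the washed main bearing caps by their paint marks

TASK

The four washed main bearing caps are standing in the wire draining rack. Move each one to the storage board, into the cradle of the same colour as the paint mark on its crown, so that it stands upright, feet down on the cradle floor; set the caps down rather than dropping them. Do not shift the timing gear or the spray can.

Things in the scene. Friction and masses are not known exactly. Their poses are not given: they have to be found in the camera images.
- cap_red_mid (a point): Black iron bearing cap, red paint on its crown. Loose, about 0.5 kg. In mm: arch 104 long (x) x 22 thick (y) x 46 high, z up. Point: 33 above its feet, mid-crown (solid 27 to 46 above the feet). Two bolts at x = +-39, heads 19 wide, tops 65 above the feet. Starts upright on the draining rack's floor in a row of four, 80 apart (along y), broad faces to each other.
- seat_red (a point): Middle of the red plastic cradle's floor, where the cap's feet stand. In mm: 14 above the bench, z up. Fixed, in a row 80 apart (along y) on a plywood board. Pocket 120 long (x, the cap's length) x 34 wide (y); walls 21 high, upper half flared; side walls only at the ends (|x| over 40), free for fingers between. Cap goes either way round.
- cap_yellow_mid (a point): Black iron bearing cap, yellow paint on its crown. Loose, about 0.5 kg. In mm: arch 104 long (x) x 22 thick (y) x 46 high, z up. Point: 33 above its feet, mid-crown (solid 27 to 46 above the feet). Two bolts at x = +-39, heads 19 wide, tops 65 above the feet. Starts upright on the draining rack's floor in a row of four, 80 apart (along y), broad faces to each other.
- seat_yellow (a point): Middle of the yellow plastic cradle's floor, where the cap's feet stand. In mm: 14 above the bench, z up. Fixed, in a row 80 apart (along y) on a plywood board. Pocket 120 long (x, the cap's length) x 34 wide (y); walls 21 high, upper half flared; side walls only at the ends (|x| over 40), free for fingers between. Cap goes either way round.
- cap_blue_mid (a point): Black iron bearing cap, blue paint on its crown. Loose, about 0.5 kg. In mm: arch 104 long (x) x 22 thick (y) x 46 high, z up. Point: 33 above its feet, mid-crown (solid 27 to 46 above the feet). Two bolts at x = +-39, heads 19 wide, tops 65 above the feet. Starts upright on the draining rack's floor in a row of four, 80 apart (along y), broad faces to each other.
- seat_blue (a point): Middle of the blue plastic cradle's floor, where the cap's feet stand. In mm: 14 above the bench, z up. Fixed, in a row 80 apart (along y) on a plywood board. Pocket 120 long (x, the cap's length) x 34 wide (y); walls 21 high, upper half flared; side walls only at the ends (|x| over 40), free for fingers between. Cap goes either way round.
- cap_white_mid (a point): Black iron bearing cap, white paint on its crown. Loose, about 0.5 kg. In mm: arch 104 long (x) x 22 thick (y) x 46 high, z up. Point: 33 above its feet, mid-crown (solid 27 to 46 above the feet). Two bolts at x = +-39, heads 19 wide, tops 65 above the feet. Starts upright on the draining rack's floor in a row of four, 80 apart (along y), broad faces to each other.
- seat_white (a point): Middle of the white plastic cradle's floor, where the cap's feet stand. In mm: 14 above the bench, z up. Fixed, in a row 80 apart (along y) on a plywood board. Pocket 120 long (x, the cap's length) x 34 wide (y); walls 21 high, upper half flared; side walls only at the ends (|x| over 40), free for fingers between. Cap goes either way round.
- gear_mid (a point): Bystander: steel timing gear lying flat, 110 mm across, 22 mm thick, hub 32 mm high; this point is 11 mm above the bench. Not to be shifted. (The draining rack nearby: steel, 150 x 330 mm, floor 6 mm above the bench, wire hoops 32 mm high half-way between the caps, all 38 mm or more from the row's middle line, so mid-crown is free for fingers.)
- can_mid (a point): Bystander: grey and orange spray can with a red cap, standing upright, 58 mm across, 164 mm tall; this point is on its axis, 82 mm above the bench. Not to be shifted or knocked over.
Not all that is in view belongs to the job. Leave any pink look-alike of the part that bears cap_red_mid alone.

How it is judged:
By the outcome, as a careful person would: the job done as asked, in the order asked, and still so for the second after the job is handed in, with the robot touching nothing.
It also fails if it takes over 120 s, if anything falls off the work surface, if the arm or the gripper's body presses on something with over 40 N, if the wrist force passes 120 N, or if a joint passes its speed limit or range.

ROBOT

A 7-joint arm with a two-finger parallel gripper is mounted at the origin on the work surface. World frame = base frame: x ahead of the robot, y to its left, z up, the work surface at z = 0. Lengths are in m, angles in degrees, forces in N, time in s.
With the tool pointing down it reaches from about 0.425 to 0.8 m from the base axis. Payload 8.3 kg.
Tool frame: the origin (TCP) lies where the fingers leave the gripper's body, on its centre line; the fingertips stand 73 mm ahead of it and the grasp point (between the pads) lies 54 mm ahead of it; z points along the fingers, y is the direction in which the jaws open and shut (so a half turn about z gives the same grasp; the last joint's range is limited). The gripper opens to 85 mm and grips with 20 to 120 N. Pads are 22 mm wide; open, the fingers measure 114 mm over their backs; the gripper's body (76 mm by 85 mm) begins 54 mm behind the grasp point. The pads swing forward as they close: fully open they stand 13 mm farther back than shut.
Start: joints at [-66.687, 21.967, 0.94, 78.501, -0.361, 79.538, -2.664], TCP at [0.283, 0.557, 0.304] pointing down, gripper open.
Joint ranges: [-169.22, 169.22], [-14.56, 117.87], [-87.37, 89.26], [10.42, 133.3], [-82.24, 262.24], [0.94, 117.77], [-172.7, 172.7]. Speed limits (degrees/s): [136.94, 136.94, 172.46, 172.46, 180, 180, 180].

INTERFACE

Orientations are given as a 3x3 rotation matrix whose columns are the frame's x, y, z axes.
In Python, from bench import * gives the robot as it stands.
- The arm moves only by the tool drive_tool, never from a script. Its argument "deltas" is text: rows parted by semicolons, each of 7 numbers parted by spaces: the opening in per cent of the stroke, from 0 (shut) to 100 (fully open), then the shift along the tool's x, y, z in mm, then the turn, a rotation vector about the tool's x, y, z in degrees. A call has 1 to 8 rows; each row shifts and turns the commanded pose from where the row before left it, along the tool's axes as they then stand; what a row does not reach is not made up. A row lasts 1/12 s, in which the tool goes at most 41.7 mm and 7.16 degrees, less where a joint would pass 70% of its speed; a pose out of reach is approached as far as the arm can. A call is refused whole if a number of a shift passes 41.7 or a number of a turn 7.16, either way. A call with a gripper value outside its range is refused whole. The fingers move at their own pace and stop on an object; "newtons" is the grip in N (left out, the last holds). Time passes only in rows, so rows that do not move let the fingers close. It gives the time, the measured TCP pose, the force and the opening at its end, in the units of the state.
- state(): the state, without advancing time (a new reading comes with each control period).
- snapshot(name): name is "side" or "top" or "wrist"; returns a dict with "image" (480x640x3 uint8, red, green, blue), "range_z" (480x640 float32, m along the optical axis (not along the pixel's ray), 0 where there is no reading), "fx", "fy", "cx", "cy" (pixels), "rvec" (rotation vector, rad) and "tvec" (3), from world to camera coordinates, as OpenCV has them. Camera axes: x right, y down, z forward; pixel columns grow to the right and rows downward; lengths in m; the calibration is good to about 2 mm. A picture is of the moment at which its call begins.
- close_job(): hands the job in, once; it reports no verdict.
The state is a dict: "clock": time; "qpos": joint angles; "joint_vel": joint speeds; "joint_torque": joint torques, N m; "ee_pos": TCP position; "eef_rot": TCP orientation; "contact_force": force on the tool from outside, world axes, zero at the start; "ft_torque": the same for the moment, N m; "finger_gap": opening from 0.0 (shut) to 1.0 (fully open).
Only numpy, scipy, OpenCV 4.12 (cv2) and the standard library are available. Lean on these libraries where they do the work, as an engineer would, in place of code of your own. Each camera call takes 0.05 s, during which the arm holds its last target.

## Working session

There is one attempt and no reset: what is moved stays moved. The work goes in short steps, Python scripts to look and compute and a tool call to move; the robot and the scene stay as the last step left them, time stands still between calls to the robot, and variables do not carry over. Pictures are saved under pics/ and viewed, and the job is handed in when it is done.

Besides the shell and the picture viewer there is one more tool, called after "Emit:" as name(argument=value, ...) on one line, values as JSON. drive_tool: Moves the arm, as the interface text tells. Its arguments: {"type":"object","properties":{"deltas":{"type":"string"},"newtons":{"type":"number"}},"required":["deltas"]}

```bash
ls; mkdir -p pics
python3 - <<'E'
from bench import *
import cv2,numpy as np
s=state();print({k:np.round(v,3).tolist() for k,v in s.items()})
for n in("side","top","wrist"):
    d=snapshot(n);cv2.imwrite(f"pics/{n}0.png",d["image"][:,:,::-1]);np.savez(f"{n}0.npz",**d)
    R=cv2.Rodrigues(np.array(d["rvec"]))[0];print(n,d["fx"],d["cx"],d["cy"],(-R.T@np.array(d["tvec"]).ravel()).round(3),R[2].round(2))
E
```

```text
pics
{'clock': 0.0, 'qpos': [-66.688, 22.016, 0.941, 78.563, -0.361, 79.537, -2.664], 'joint_vel': [-0.047, 0.034, -0.053, -0.004, -0.043, -0.066, 0.1], 'joint_torque': [0.0, -62.76, 0.844, -37.182, 0.016, 0.014, 0.0], 'ee_pos': [0.283, 0.557, 0.303], 'eef_rot': [[-0.892, 0.453, -0.001], [0.453, 0.892, -0.002], [-0.0, -0.002, -1.0]], 'contact_force': [-0.039, -0.256, 0.101], 'ft_torque': [0.024, 0.039, 0.003], 'finger_gap': 0.998}
side 531.3101329955691 318.9583373260291 237.11235776777986 [ 0.159 -0.754  1.083] [ 0.27  0.61 -0.75]
top 616.6291221415863 312.5601576435688 235.29096083154286 [0.185 0.078 1.721] [ 0.21 -0.   -0.98]
wrist 341.921826082963 318.62968075551544 241.43439542968594 [0.217 0.591 0.372] [ 0.26 -0.13 -0.96]
```

View pics/side0.png

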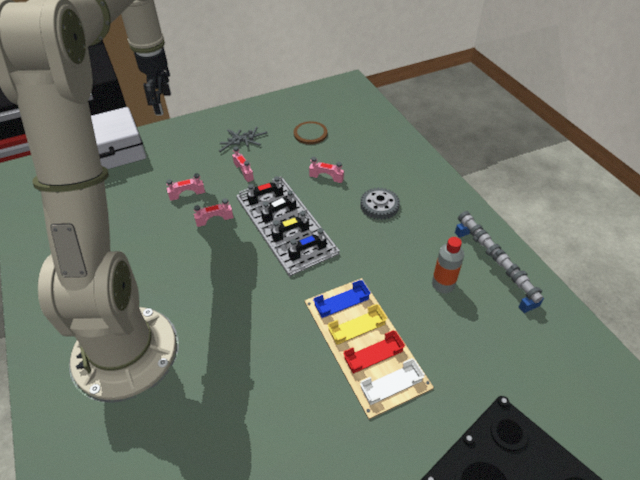

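View pics/top0.png

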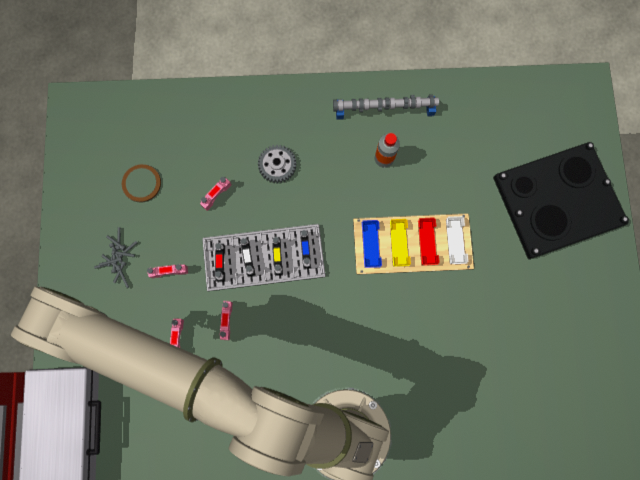

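View pics/wrist0.png

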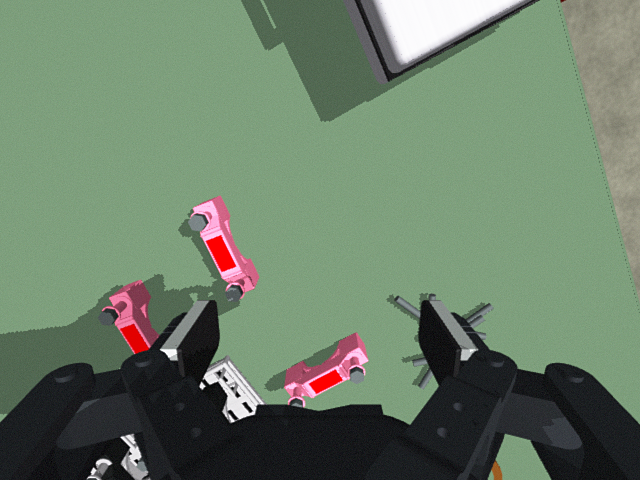

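Side view: rack with black caps red (264,187), white (279,203), yellow (290,224), blue (306,241). The board's cradles are blue (342,299), yellow (357,323), red (373,352) and white (391,381).

Candidates for "red cap", in top-view pixels:
- Black cap with red mark in the rack: (219,261)
- Pink look-alikes: (166,270), (175,333), (225,320), (214,193)
- Red cradle: (429,242)
- Spray-can cap: (391,140)

The description fits the black one in the rack, so I choose (219,261).

```bash
cat > h.py <<'E'
import cv2,numpy as np
def ray(d,px,z):
    K=np.array([[d["fx"],0,d["cx"]],[0,d["fy"],d["cy"]],[0,0,1]],float)
    R=cv2.Rodrigues(np.array(d["rvec"],float))[0];t=np.array(d["tvec"],float).ravel()
    px=np.atleast_2d(px).astype(float)
    v=(R.T@np.linalg.inv(K)@np.c_[px,np.ones(len(px))].T).T
    c=-R.T@t
    return c+v*((z-c[2])/v[:,2])[:,None]
def world(d,uv):
    u,v=np.asarray(uv).T
    z=np.asarray(d["range_z"])[v,u]
    R=cv2.Rodrigues(np.array(d["rvec"],float))[0];t=np.array(d["tvec"],float).ravel()
    p=np.c_[(u-d["cx"])/d["fx"]*z,(v-d["cy"])/d["fy"]*z,z]
    return (R.T@(p-t).T).T
def mask(img,c):
    h=cv2.cvtColor(img,cv2.COLOR_RGB2HSV);H,S,V=[h[...,i].astype(int) for i in range(3)]
    if c=='red':m=((H<6)|(H>174))&(S>200)&(V>90)
    if c=='yellow':m=(H>22)&(H<34)&(S>150)&(V>90)
    if c=='blue':m=(H>100)&(H<130)&(S>140)&(V>90)
    if c=='white':m=(S<45)&(V>170)
    return m.astype(np.uint8)
def blobs(img,c,box,amin):
    m=mask(img,c);o=np.zeros_like(m);x0,y0,x1,y1=box;o[y0:y1,x0:x1]=m[y0:y1,x0:x1]
    n,l,st,ce=cv2.connectedComponentsWithStats(o)
    return [(ce[i],st[i,4],l==i) for i in range(1,n) if st[i,4]>=amin]
E
python3 - <<'E'
import numpy as np,cv2
from h import *
for n,rb,sb in(("top",(205,225,325,290),(350,210,475,275)),("side",(235,165,345,275),(300,275,435,420))):
    d={k:v for k,v in np.load(n+"0.npz").items()};im=d["image"]
    for c in("red","white","yellow","blue"):
        for ce,a,m in blobs(im,c,rb,12):
            p=ray(d,ce,.052)[0]; 
            w=world(d,np.argwhere(m)[:,::-1]);print(n,'cap',c,ce.round(1),a,p.round(4),'depth',np.median(w,0).round(4))
        for ce,a,m in blobs(im,c,sb,80):
            uv=np.argwhere(m)[:,::-1]; r=cv2.minAreaRect(uv.astype(np.float32))
            w=world(d,uv);f=w[abs(w[:,2]-.014)<.006]
            rr=cv2.minAreaRect((f[:,:2]*1000).astype(np.float32)) if len(f)>5 else None
            print(n,'seat',c,ce.round(1),a,ray(d,ce,.02)[0].round(4),'floor',len(f),f.mean(0).round(4),rr and np.round(np.hstack(rr),1), w[:,2].min().round(3),w[:,2].max().round(3))
d={k:v for k,v in np.load("top0.npz").items()}
cv2.imwrite("pics/crop.png",cv2.resize(d["image"][205:300,195:485,::-1],None,fx=2.7,fy=2.7,interpolation=cv2.INTER_CUBIC))
E
```

```text
top cap red [218.6 260.7] 81 [0.4744 0.3316 0.052 ] depth [0.4744 0.3312 0.0521]
top seat red [427.6 241.1] 744 [ 0.5136 -0.2516  0.02  ] floor 476 [ 0.5147 -0.2516  0.0135] [ 514.8 -251.7   43.2  120.7   89.3] -0.001 1.721
top cap white [279.5 233.9] 28 [0.5433 0.1624 0.052 ] depth [0.5536 0.1635 0.0037]
top cap white [287.1 233.8] 24 [0.543  0.1414 0.052 ] depth [0.5527 0.1435 0.0042]
top cap white [297.1 251.6] 184 [0.4918 0.1153 0.052 ] depth [0.4978 0.1135 0.0044]
top cap white [268.  250.9] 192 [0.4966 0.1952 0.052 ] depth [0.5042 0.1975 0.0045]
top cap white [292.  235.1] 17 [0.5388 0.128  0.052 ] depth [0.5476 0.1293 0.0071]
top cap white [250.8 236.4] 23 [0.5392 0.2419 0.052 ] depth [0.5494 0.246  0.0057]
top cap white [258.6 236.1] 19 [0.5393 0.2203 0.052 ] depth [0.5477 0.2237 0.0074]
top cap white [263.8 237.8] 24 [0.5339 0.206  0.052 ] depth [0.5427 0.2095 0.0058]
top cap white [215.1 240.8] 12 [0.5305 0.3408 0.052 ] depth [0.5402 0.3489 0.0046]
top cap white [223.7 240.2] 22 [0.5313 0.3169 0.052 ] depth [0.5419 0.3232 0.0046]
top cap white [230.8 240.9] 16 [0.5288 0.297
[... 3031 characters left out ...]
 [0.513  0.0936 0.0056]
side seat white [392.4 381.3] 1246 [ 0.5148 -0.3338  0.02  ] floor 939 [ 0.5134 -0.3337  0.0134] [ 5.213e+02 -3.281e+02  1.358e+02  5.880e+01  4.000e-01] -0.004 1.083
side seat yellow [376.4 315.5] 232 [ 0.565  -0.1717  0.02  ] floor 90 [ 0.558  -0.1754  0.0143] [ 549.7 -175.3   43.3   49.6   88.3] 0.008 0.04
side seat yellow [336.4 332.1] 190 [ 0.4594 -0.1723  0.02  ] floor 78 [ 0.4637 -0.1748  0.0141] [ 464.8 -175.5   36.4   43.2    1.6] 0.01 1.083
side cap blue [306.9 239.9] 79 [0.5026 0.0907 0.052 ] depth [0.5026 0.0914 0.0516]
side seat blue [342.2 299.5] 914 [ 0.5124 -0.0961  0.02  ] floor 674 [ 0.5119 -0.0947  0.0135] [511.3 -94.8  44.8 128.4  89.7] 0.007 1.083
```

View pics/crop.png

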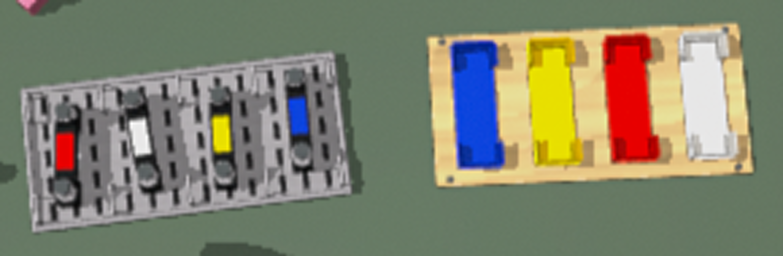

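The crop confirms black caps with red, white, yellow and blue marks at crop (65,153), (140,137), (222,134) and (298,115), each slightly yawed. Next: yaws of caps and cradles.

Run:
```python
import numpy as np,cv2
from h import *
d={k:v for k,v in np.load("top0.npz").items()};im=d["image"]
def yaw(P): # axis vs world x, deg
    w,v=np.linalg.eigh(np.cov(P.T));a=v[:,-1];a=a*np.sign(a[0]);return np.degrees(np.arctan2(a[1],a[0]))
uv=np.argwhere(np.ones((480,640)))[:,::-1];w=world(d,uv)
for c,x,y in(("red",.4744,.3314),("white",.4867,.2552),("yellow",.4862,.1714),("blue",.5027,.0931)):
    near=(abs(w[:,0]-x)<.062)&(abs(w[:,1]-y)<.036)
    b=w[near&(w[:,2]>.061)&(w[:,2]<.08)]
    A=b[b[:,0]>x];B=b[b[:,0]<x]
    a,bb=np.median(A,0),np.median(B,0);dd=a-bb
    print(c,len(A),len(B),'mid',((a+bb)/2).round(4),'L',np.linalg.norm(dd).round(4),'yaw',np.degrees(np.arctan2(dd[1],dd[0])).round(1))
    al=w[near&(w[:,2]>.042)&(w[:,2]<.08)];print('   all',al.mean(0).round(4),yaw(al[:,:2]).round(1))
for c in("red","white","yellow","blue"):
    ce,a,m=max(blobs(im,c,(350,210,475,275),80),key=lambda b:b[1])
    q=np.argwhere(m)[:,::-1];P=ray(d,q,.02)[:,:2];r=cv2.minAreaRect((P*1000).astype(np.float32))
    ww=world(d,q);f=ww[(abs(ww[:,2]-.014)<.004)]
    hi=ww[(ww[:,2]>.024)&(ww[:,2]<.045)]
    print('seat',c,yaw(P).round(1),np.round(r[2],1),'floor',yaw(f[:,:2]).round(1),f.mean(0).round(4),'walls',len(hi),((hi.max(0)+hi.min(0))/2).round(4))
# board outline
hsv=cv2.cvtColor(im,cv2.COLOR_RGB2HSV)
```

```text
red 35 33 mid [0.4732 0.3306 0.0697] L 0.0777 yaw -1.3
   all [0.4735 0.3312 0.0554] -0.6
white 33 32 mid [0.4856 0.2549 0.0693] L 0.0783 yaw 9.1
   all [0.4844 0.2544 0.0552] 9.8
yellow 29 30 mid [0.4846 0.1724 0.0695] L 0.0783 yaw 2.7
   all [0.486  0.1722 0.0552] 2.3
blue 33 32 mid [0.5008 0.0942 0.0691] L 0.0783 yaw 3.9
   all [0.5013 0.0935 0.0554] 3.3
seat red 0.3 0.0 floor 0.0 [ 0.515  -0.2516  0.0136] walls 133 [ 0.5118 -0.251   0.0338]
seat white 0.3 0.4 floor 0.3 [ 0.5145 -0.3306  0.0135] walls 132 [ 0.5131 -0.3311  0.0322]
seat yellow 0.4 0.1 floor -0.2 [ 0.5137 -0.1715  0.0137] walls 151 [ 0.5117 -0.1718  0.0336]
seat blue 0.3 0.2 floor 1.1 [ 0.5133 -0.0922  0.0136] walls 114 [ 0.5122 -0.0924  0.0336]
```

```bash
cat >> h.py <<'E'
def to(x,y,z,yaw,turned=True):
    """yaw = wanted direction of jaw axis minus 90 deg; prints turn and shift (in axes after turn / now)"""
    from bench import state
    s=state();R=np.array(s["eef_rot"]);p=np.array(s["ee_pos"])
    a=np.radians(yaw);T=np.array([[-np.cos(a),-np.sin(a),0],[-np.sin(a),np.cos(a),0],[0,0,-1]]).T.T
    rv=np.degrees(cv2.Rodrigues(R.T@T)[0].ravel());d=(np.array([x,y,z])-p)*1000
    print("t",round(s["clock"],2),"p",p.round(4),"F",np.round(s["contact_force"],1),"gap",round(s["finger_gap"],3),"q",np.round(s["qpos"],0))
    print("turn",rv.round(2),"shift after turn",(T.T@d).round(1),"shift now",(R.T@d).round(1))
E
python3 -c "
from h import *
to(.474,.331,.16,-1)"
```

```text
t 0.15 p [0.2828 0.5571 0.3031] F [-0.1 -0.2 -0.5] gap 1.0 q [-67.  22.   1.  79.  -0.  80.  -3.]
turn [-9.000e-02 -2.000e-02 -2.591e+01] shift after turn [-195.2 -222.7  143.1] shift now [-272.9 -114.8  143.3]
```

Emit:
drive_tool(deltas="60 0 0 0 0 0 -6.5; 60 0 0 0 0 0 -6.5; 60 0 0 0 0 0 -6.5; 60 0 0 0 0 0 -6.5; 60 0 0 0 0 0 0", newtons=60)

```text
clock: 0.57
ee_pos: [0.2828, 0.5572, 0.3035]
eef_rot: [[-1.0, 0.011, -0.0], [0.011, 1.0, -0.001], [0.0, -0.001, -1.0]]
contact_force: [-0.4, -0.4, 0.6]
finger_gap: 0.596
```

```bash
python3 -c "
from h import *
to(.474,.331,.16,-1)"
```

```text
t 0.57 p [0.2828 0.5572 0.3035] F [-0.4 -0.4  0.6] gap 0.596 q [-64.  22.  -3.  78.   1.  80.  23.]
turn [-0.04 -0.03  0.4 ] shift after turn [-195.1 -222.8  143.5] shift now [-193.6 -224.   143.5]
```

Emit:
drive_tool(deltas="60 -24 -28 18 0 0 0;60 -24 -28 18 0 0 0;60 -24 -28 18 0 0 0;60 -24 -28 18 0 0 0;60 -24 -28 18 0 0 0;60 -24 -28 18 0 0 0;60 -24 -28 18 0 0 0;60 -25 -28 18 0 0 0")

```text
clock: 1.23
ee_pos: [0.473, 0.3287, 0.1591]
eef_rot: [[-1.0, 0.02, -0.0], [0.02, 1.0, 0.0], [0.0, 0.0, -1.0]]
contact_force: [0.1, 1.1, -0.5]
finger_gap: 0.599
```

Run:
```python
from h import *
from bench import *
to(.474,.331,.095,-1)
d=snapshot("wrist");cv2.imwrite("pics/w1.png",d["image"][:,:,::-1])
to(.474,.331,.095,-1)
```

```text
t 1.23 p [0.473  0.3287 0.1591] F [ 0.1  1.1 -0.5] gap 0.599 q [-41.  22.   4.  97.  -2.  60.  52.]
turn [ 0.01 -0.   -0.15] shift after turn [-1.   2.3 64.1] shift now [-1.   2.3 64.1]
t 1.28 p [0.4778 0.3193 0.1553] F [ 2.9 -7.8 -3.1] gap 0.602 q [-41.  23.   4.  97.  -2.  60.  53.]
turn [-0.43 -0.03 -0.72] shift after turn [ 4.  11.6 60.3] shift now [ 4.2 12.  60.2]
```

View pics/w1.png

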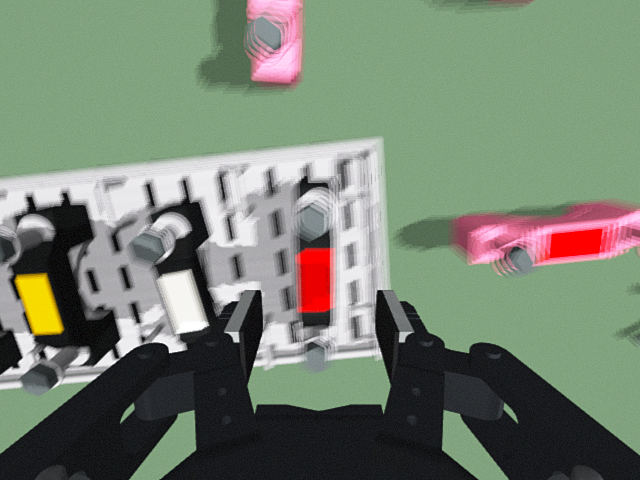

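The wrist view shows the red cap at (316,280), centred between the fingers at (250,330) and (388,330). The arm was still moving when it was taken, so I let it settle.

Emit:
drive_tool(deltas="60 0 0 0 0 0 0;60 0 0 0 0 0 0;60 0 0 0 0 0 0")

```text
clock: 1.53
ee_pos: [0.4716, 0.3315, 0.1602]
eef_rot: [[-1.0, 0.016, -0.0], [0.016, 1.0, 0.001], [0.0, 0.001, -1.0]]
contact_force: [-0.5, 0.8, -0.8]
finger_gap: 0.599
```

```bash
python3 -c "
from h import *
to(.474,.331,.095,-1)"
```

```text
t 1.53 p [0.4716 0.3315 0.1602] F [-0.5  0.8 -0.8] gap 0.599 q [-41.  22.   4.  97.  -2.  61.  52.]
turn [ 0.06 -0.01  0.06] shift after turn [-2.4 -0.5 65.2] shift now [-2.4 -0.6 65.2]
```

Emit:
drive_tool(deltas="60 -2 0 16 0 0 0;60 0 0 18 0 0 0;60 0 0 16 0 0 0;60 0 0 10 0 0 0;60 0 0 5 0 0 0;60 0 0 0 0 0 0;60 0 0 0 0 0 0")

```text
clock: 2.12
ee_pos: [0.4742, 0.331, 0.0955]
eef_rot: [[-1.0, 0.015, 0.0], [0.015, 1.0, 0.001], [-0.0, 0.001, -1.0]]
contact_force: [-1.0, 1.2, 0.9]
finger_gap: 0.6
```

Emit:
drive_tool(deltas="0 0 0 0 0 0 0;0 0 0 0 0 0 0;0 0 0 0 0 0 0;0 0 0 0 0 0 0;0 0 0 0 0 0 0;0 0 0 0 0 0 0;0 0 0 0 0 0 0;0 0 0 0 0 0 0")

```text
clock: 2.78
ee_pos: [0.4748, 0.3304, 0.0959]
eef_rot: [[-1.0, 0.016, 0.001], [0.016, 1.0, 0.001], [-0.001, 0.001, -1.0]]
contact_force: [-1.2, -0.0, 6.6]
finger_gap: 0.248
```

Emit:
drive_tool(deltas="0 0 0 -6 0 0 0;0 0 0 -14 0 0 0;0 0 0 -20 0 0 0;0 0 0 -22 0 0 0;0 0 0 -18 0 0 0;0 0 0 -10 0 0 0;0 0 0 -4 0 0 0;0 0 0 0 0 0 0")

```text
clock: 3.45
ee_pos: [0.4743, 0.3302, 0.1892]
eef_rot: [[-1.0, 0.016, 0.0], [0.016, 1.0, 0.0], [-0.0, 0.0, -1.0]]
contact_force: [0.5, -0.5, -4.7]
finger_gap: 0.244
```

```bash
python3 -c "
from h import *
to(.513,-.2515,.190,0)"
```

```text
t 3.45 p [0.4743 0.3302 0.1892] F [ 0.5 -0.5 -4.7] gap 0.244 q [-41.  21.   4.  95.  -2.  64.  52.]
turn [ 0.02  0.01 -0.92] shift after turn [ -38.7 -581.7   -0.8] shift now [ -48.  -581.1   -1. ]
```

Lifted (−4.7 N weight, as expected). Carrying it in two calls.

Emit:
drive_tool(deltas="0 -3 -18 0 0 0 -0.9;0 -3 -30 0 0 0 0;0 -3 -38 0 0 0 0;0 -3 -38 0 0 0 0;0 -3 -38 0 0 0 0;0 -3 -38 0 0 0 0;0 -3 -38 0 0 0 0;0 -3 -38 0 0 0 0")

```text
clock: 4.12
ee_pos: [0.4968, 0.0522, 0.1873]
eef_rot: [[-1.0, 0.0, -0.003], [0.0, 1.0, -0.001], [0.003, -0.001, -1.0]]
contact_force: [1.3, 0.4, -5.2]
finger_gap: 0.248
```

Emit:
drive_tool(deltas="0 -3 -38 0 0 0 0;0 -3 -38 0 0 0 0;0 -3 -38 0 0 0 0;0 -3 -38 0 0 0 0;0 -3 -38 0 0 0 0;0 0 -38 0 0 0 0;0 0 -38 0 0 0 0;0 0 -24 0 0 0 0")

```text
clock: 4.78
ee_pos: [0.5109, -0.2403, 0.1873]
eef_rot: [[-1.0, 0.004, -0.003], [0.004, 1.0, -0.002], [0.003, -0.002, -1.0]]
contact_force: [-0.0, -0.5, -5.1]
finger_gap: 0.246
```

Emit:
drive_tool(deltas="0 0 -12 0 0 0 0;0 0 0 0 0 0 0;0 0 0 0 0 0 0;0 0 0 0 0 0 0")

```text
clock: 5.12
ee_pos: [0.5129, -0.246, 0.1878]
eef_rot: [[-1.0, -0.002, -0.002], [-0.002, 1.0, 0.002], [0.002, 0.002, -1.0]]
contact_force: [0.9, 0.8, -4.9]
finger_gap: 0.247
```

Run:
```python
from h import *
from bench import *
d=snapshot("wrist");cv2.imwrite("pics/w2.png",d["image"][:,:,::-1])
d=snapshot("top");cv2.imwrite("pics/t2.png",cv2.resize(d["image"][170:320,190:500,::-1],None,fx=2.5,fy=2.5))
to(.513,-.2515,.1055,0)
```

```text
t 5.22 p [ 0.5132 -0.2458  0.1883] F [-0.3 -0.4 -4.8] gap 0.241 q [  4.  21.  23.  97.  -9.  64. 120.]
turn [ 0.07 -0.04  0.14] shift after turn [ 0.2 -5.7 82.8] shift now [ 0.2 -5.8 82.8]
```

View pics/w2.png

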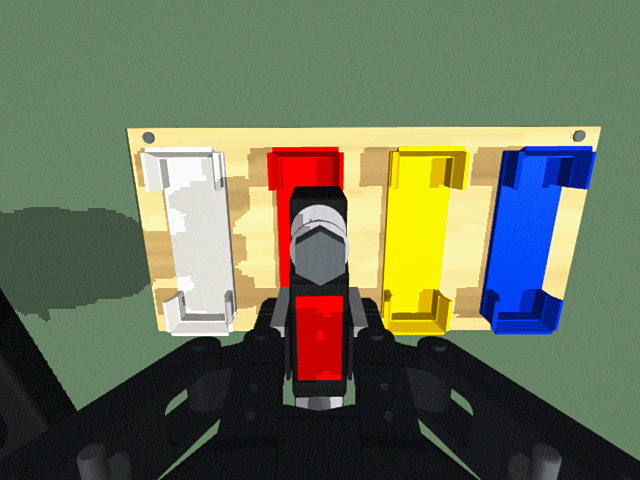

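The wrist view shows the red cap held upright (paint 319,338) above the red cradle (305,165); the offset matches the 5.7 mm still to go. Lowering.

Emit:
drive_tool(deltas="0 0 -5.5 10 0 0 0;0 0 0 18 0 0 0;0 0 0 20 0 0 0;0 0 0 14 0 0 0;0 0 0 8 0 0 0;0 0 0 5 0 0 0;0 0 0 0 0 0 0;0 0 0 0 0 0 0")

```text
clock: 5.88
ee_pos: [0.5132, -0.2534, 0.1142]
eef_rot: [[-1.0, 0.0, 0.0], [0.0, 1.0, -0.0], [-0.0, -0.0, -1.0]]
contact_force: [0.6, -0.2, -5.0]
finger_gap: 0.25
```

```bash
python3 -c "
from h import *
to(.513,-.2515,.1037,0)"
```

```text
t 5.88 p [ 0.5132 -0.2534  0.1142] F [ 0.6 -0.2 -5. ] gap 0.25 q [  6.  26.  21. 101. -11.  55. 122.]
turn [-0.02  0.02 -0.  ] shift after turn [ 0.2  1.9 10.5] shift now [ 0.2  1.9 10.5]
```

Emit:
drive_tool(deltas="0 0 2 3 0 0 0;0 0 0 3 0 0 0;0 0 0 2 0 0 0;0 0 0 1.5 0 0 0;0 0 0 1 0 0 0;0 0 0 0 0 0 0;0 0 0 0 0 0 0")

```text
clock: 6.47
ee_pos: [0.5129, -0.2514, 0.104]
eef_rot: [[-1.0, 0.0, 0.0], [0.0, 1.0, 0.0], [-0.0, 0.0, -1.0]]
contact_force: [-3.3, 1.9, 3.6]
finger_gap: 0.244
```

Contact at the expected height (force −5 → +3.6 N). Release and retreat.

Emit:
drive_tool(deltas="30 0 0 0 0 0 0;35 0 0 0 0 0 0;45 0 0 0 0 0 0;60 0 0 0 0 0 0;60 0 0 0 0 0 0;60 0 0 0 0 0 0;60 0 0 -10 0 0 0;60 0 0 -20 0 0 0")

```text
clock: 7.13
ee_pos: [0.5116, -0.2506, 0.1319]
eef_rot: [[-1.0, 0.0, -0.004], [0.0, 1.0, 0.001], [0.004, 0.001, -1.0]]
contact_force: [-0.4, -0.2, -0.3]
finger_gap: 0.602
```

Emit:
drive_tool(deltas="60 0 0 -30 0 0 0;60 0 0 -20 0 0 0;60 0 0 0 0 0 0;60 0 0 0 0 0 0")

```text
clock: 7.47
ee_pos: [0.5136, -0.2518, 0.1854]
eef_rot: [[-1.0, 0.0, 0.003], [0.0, 1.0, -0.001], [-0.003, -0.001, -1.0]]
contact_force: [-0.2, -0.9, -0.8]
finger_gap: 0.598
```

Run:
```python
from h import *
from bench import *
d=snapshot("wrist");cv2.imwrite("pics/w3.png",d["image"][:,:,::-1])
to(.4858,.2548,.17,9.4)
```

```text
t 7.52 p [ 0.513  -0.2513  0.184 ] F [0.2 0.4 0.7] gap 0.604 q [  5.  21.  23.  97.  -9.  63. 120.]
turn [-0.01  0.06 -9.41] shift after turn [-55.8 503.7  14. ] shift now [ 27.3 506.1  13.9]
```

View pics/w3.png

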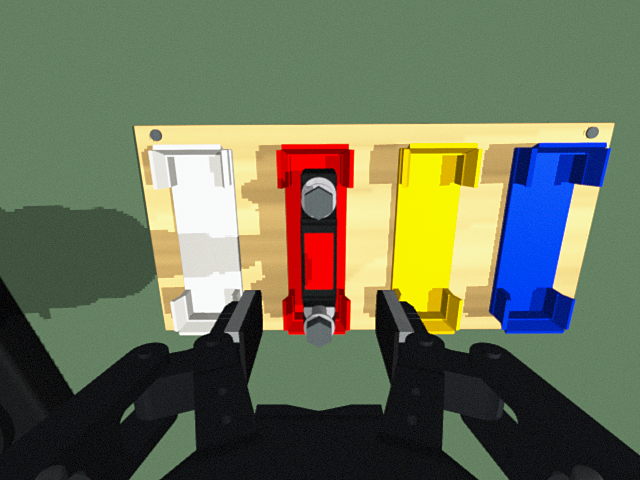

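Red cap stands centred in the red cradle (319,260). Next, white.

Emit:
drive_tool(deltas="60 1 20 0 0 0 0;60 2 34 0 0 0 0;60 2 38 0 0 0 0;60 2 38 0 0 0 0;60 2 38 0 0 0 0;60 2 38 0 0 0 0;60 2 38 0 0 0 0;60 2 38 0 0 0 0")

```text
clock: 8.18
ee_pos: [0.4967, 0.0324, 0.1824]
eef_rot: [[-1.0, 0.0, -0.002], [0.0, 1.0, -0.0], [0.002, -0.0, -1.0]]
contact_force: [1.0, 0.1, -0.6]
finger_gap: 0.6
```

Emit:
drive_tool(deltas="60 2 38 0 0 0 0;60 2 38 0 0 0 0;60 2 38 0 0 0 0;60 2 38 0 0 0 0;60 2 36 0 0 0 0;60 1 24 0 0 0 -3;60 1 12 0 0 0 -3.4;60 0 0 0 0 0 -3")

```text
clock: 8.85
ee_pos: [0.4833, 0.2587, 0.1819]
eef_rot: [[-0.985, -0.172, -0.003], [-0.172, 0.985, 0.0], [0.003, 0.001, -1.0]]
contact_force: [0.7, 0.4, -0.3]
finger_gap: 0.602
```

Emit:
drive_tool(deltas="60 0 0 0 0 0 0;60 0 0 0 0 0 0;60 0 0 0 0 0 0")

```text
clock: 9.1
ee_pos: [0.4853, 0.2535, 0.1827]
eef_rot: [[-0.987, -0.16, -0.001], [-0.16, 0.987, -0.001], [0.001, -0.001, -1.0]]
contact_force: [-0.1, 0.5, 0.3]
finger_gap: 0.601
```

Run:
```python
from h import *
from bench import *
d=snapshot("wrist");cv2.imwrite("pics/w4.png",d["image"][:,:,::-1])
to(.4858,.2548,.0957,9.4)
```

```text
t 9.15 p [0.4854 0.2536 0.1829] F [ 0.4 -0.3  0. ] gap 0.596 q [-35.  18.   5. 100.  -2.  62.  70.]
turn [-0.04 -0.05 -0.18] shift after turn [-0.6  1.1 87.2] shift now [-0.6  1.2 87.2]
```

View pics/w4.png

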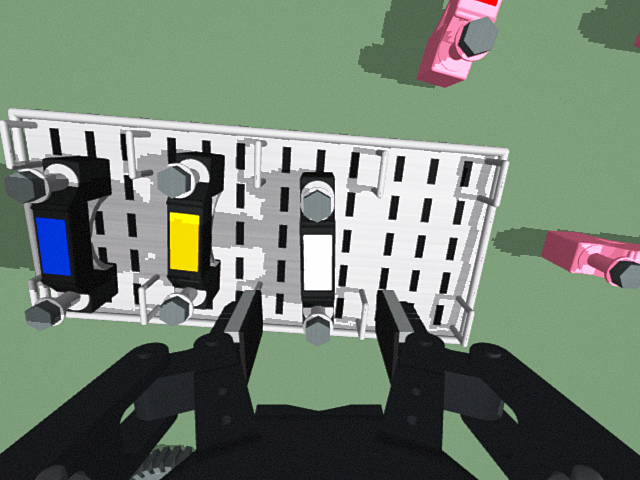

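White cap at (317,262), aligned and centred between the fingers. Descend and grip.

Emit:
drive_tool(deltas="60 0 1 12 0 0 0;60 0 0 22 0 0 0;60 0 0 22 0 0 0;60 0 0 16 0 0 0;60 0 0 10 0 0 0;60 0 0 5 0 0 0;60 0 0 0 0 0 0;60 0 0 0 0 0 0")

```text
clock: 9.82
ee_pos: [0.4855, 0.2556, 0.0967]
eef_rot: [[-0.987, -0.163, 0.0], [-0.163, 0.987, 0.0], [-0.0, 0.0, -1.0]]
contact_force: [0.9, 0.1, -0.3]
finger_gap: 0.602
```

Emit:
drive_tool(deltas="0 0 0 0 0 0 0;0 0 0 0 0 0 0;0 0 0 0 0 0 0;0 0 0 0 0 0 0;0 0 0 0 0 0 0;0 0 0 0 0 0 0;0 0 0 0 0 0 0")

```text
clock: 10.4
ee_pos: [0.4859, 0.2556, 0.0974]
eef_rot: [[-0.987, -0.163, 0.002], [-0.163, 0.987, 0.001], [-0.002, 0.0, -1.0]]
contact_force: [-0.3, -1.8, 6.5]
finger_gap: 0.246
```

Emit:
drive_tool(deltas="0 0 0 -6 0 0 0;0 0 0 -14 0 0 0;0 0 0 -20 0 0 0;0 0 0 -22 0 0 0;0 0 0 -18 0 0 0;0 0 0 -10 0 0 0;0 0 0 -4 0 0 3.2;0 0 0 0 0 0 6")

```text
clock: 11.07
ee_pos: [0.4853, 0.2558, 0.1913]
eef_rot: [[-1.0, -0.002, 0.001], [-0.002, 1.0, 0.001], [-0.001, 0.001, -1.0]]
contact_force: [0.1, -0.5, -4.1]
finger_gap: 0.25
```

```bash
python3 -c "
from h import *
to(.513,-.331,.190,0)"
```

```text
t 11.07 p [0.4853 0.2558 0.1913] F [ 0.1 -0.5 -4.1] gap 0.25 q [-36.  17.   6. 100.  -2.  63.  61.]
turn [0.05 0.05 0.1 ] shift after turn [ -27.7 -586.8    1.3] shift now [ -26.7 -586.8    0.8]
```

Emit:
drive_tool(deltas="0 -1 -16 0 0 0 0;0 -2 -32 0 0 0 0;0 -2 -38 0 0 0 0;0 -2 -38 0 0 0 0;0 -2 -38 0 0 0 0;0 -2 -38 0 0 0 0;0 -2 -38 0 0 0 0;0 -2 -38 0 0 0 0")

```text
clock: 11.73
ee_pos: [0.5002, -0.022, 0.1899]
eef_rot: [[-1.0, -0.004, -0.001], [-0.004, 1.0, 0.0], [0.001, 0.0, -1.0]]
contact_force: [1.3, -0.9, -3.5]
finger_gap: 0.252
```

Emit:
drive_tool(deltas="0 -2 -38 0 0 0 0;0 -2 -38 0 0 0 0;0 -2 -38 0 0 0 0;0 -2 -38 0 0 0 0;0 -2 -38 0 0 0 0;0 -2 -38 0 0 0 0;0 0 -38 0 0 0 0;0 0 -30 0 0 0 0")

```text
clock: 12.4
ee_pos: [0.5129, -0.3192, 0.1896]
eef_rot: [[-1.0, -0.002, -0.002], [-0.002, 1.0, -0.0], [0.002, -0.0, -1.0]]
contact_force: [-0.0, -0.2, -4.2]
finger_gap: 0.247
```

Emit:
drive_tool(deltas="0 0 -15 0 0 0 0;0 0 0 0 0 0 0;0 0 0 0 0 0 0;0 0 0 0 0 0 0;0 0 0 0 0 0 0")

```text
clock: 12.82
ee_pos: [0.5146, -0.3295, 0.1899]
eef_rot: [[-1.0, -0.006, -0.001], [-0.006, 1.0, 0.001], [0.001, 0.001, -1.0]]
contact_force: [1.1, 0.1, -4.4]
finger_gap: 0.244
```

Run:
```python
from h import *
from bench import *
d=snapshot("wrist");cv2.imwrite("pics/w5.png",d["image"][:,:,::-1])
to(.513,-.331,.1052,0)
```

```text
t 12.87 p [ 0.5146 -0.3296  0.1901] F [ 0.1  0.4 -4.2] gap 0.245 q [ 11.  26.  25.  91. -12.  66. 129.]
turn [ 0.07 -0.02  0.32] shift after turn [ 1.6 -1.4 84.9] shift now [ 1.6 -1.5 84.9]
```

View pics/w5.png

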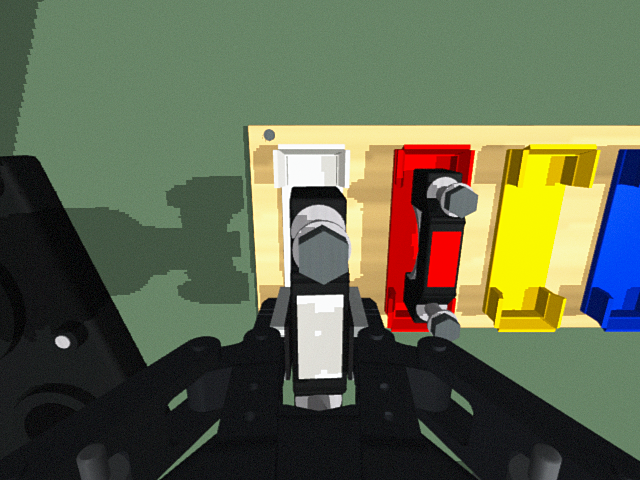

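White cap (320,335) is over the white cradle (312,168). Lowering.

Emit:
drive_tool(deltas="0 1.5 -1.5 10 0 0 0.3;0 0 0 18 0 0 0;0 0 0 20 0 0 0;0 0 0 14 0 0 0;0 0 0 8 0 0 0;0 0 0 5 0 0 0;0 0 0 2 0 0 0;0 0 0 0 0 0 0")

```text
clock: 13.53
ee_pos: [0.5127, -0.3328, 0.1134]
eef_rot: [[-1.0, 0.002, 0.0], [0.002, 1.0, -0.0], [-0.0, -0.0, -1.0]]
contact_force: [0.4, -0.2, -4.0]
finger_gap: 0.243
```

Emit:
drive_tool(deltas="0 0 0 2 0 0 0;0 0 0 2 0 0 0;0 0 0 1.5 0 0 0;0 0 0 1.5 0 0 0;0 0 0 1 0 0 0;0 0 0 0 0 0 0;0 0 0 0 0 0 0")

```text
clock: 14.12
ee_pos: [0.5126, -0.3329, 0.1056]
eef_rot: [[-1.0, 0.002, 0.0], [0.002, 1.0, -0.0], [-0.0, -0.0, -1.0]]
contact_force: [-0.8, 1.4, -1.6]
finger_gap: 0.246
```

Emit:
drive_tool(deltas="0 0 1 0.7 0 0 0;0 0 0 0 0 0 0;0 0 0 0 0 0 0")

```text
clock: 14.37
ee_pos: [0.5126, -0.3328, 0.1055]
eef_rot: [[-1.0, 0.003, 0.001], [0.003, 1.0, -0.001], [-0.001, -0.001, -1.0]]
contact_force: [-3.8, -2.0, 4.2]
finger_gap: 0.248
```

Emit:
drive_tool(deltas="30 0 0 0 0 0 0;35 0 0 0 0 0 0;45 0 0 0 0 0 0;60 0 0 0 0 0 0;60 0 0 0 0 0 0;60 0 0 0 0 0 0;60 0 0 -10 0 0 0;60 0 0 -20 0 0 0")

```text
clock: 15.03
ee_pos: [0.5114, -0.3308, 0.133]
eef_rot: [[-1.0, 0.002, -0.004], [0.002, 1.0, 0.002], [0.004, 0.002, -1.0]]
contact_force: [-0.4, 0.1, 0.5]
finger_gap: 0.599
```

Emit:
drive_tool(deltas="60 0 0 -30 0 0 0;60 0 0 -18 0 0 0;60 0 0 0 0 0 0;60 0 0 0 0 0 0")

```text
clock: 15.37
ee_pos: [0.5133, -0.3323, 0.1847]
eef_rot: [[-1.0, 0.002, 0.003], [0.002, 1.0, -0.001], [-0.003, -0.001, -1.0]]
contact_force: [-0.9, 1.1, -1.0]
finger_gap: 0.599
```

Run:
```python
from h import *
from bench import *
d=snapshot("wrist");cv2.imwrite("pics/w6.png",d["image"][:,:,::-1])
to(.4853,.172,.18,2.5)
```

```text
t 15.42 p [ 0.5127 -0.3318  0.1833] F [-0.6  0.9 -0.6] gap 0.602 q [ 11.  26.  25.  91. -12.  65. 129.]
turn [-0.01  0.05 -2.61] shift after turn [  5.4 504.5   3.3] shift now [ 28.4 503.8   3.1]
```

View pics/w6.png

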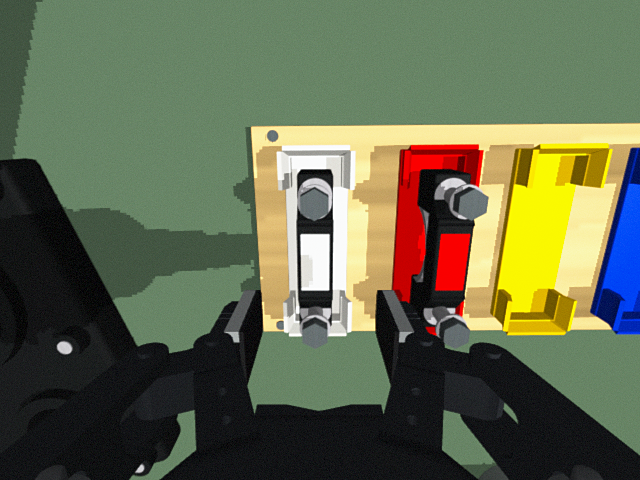

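White cap is seated in the white cradle (316,258). Next, yellow.

Emit:
drive_tool(deltas="60 2 20 0 0 0 0;60 2 34 0 0 0 0;60 2 38 0 0 0 0;60 2 38 0 0 0 0;60 2 38 0 0 0 0;60 2 38 0 0 0 0;60 2 38 0 0 0 0;60 2 38 0 0 0 0")

```text
clock: 16.08
ee_pos: [0.496, -0.0479, 0.1817]
eef_rot: [[-1.0, 0.002, -0.002], [0.002, 1.0, -0.0], [0.002, -0.0, -1.0]]
contact_force: [0.3, -0.2, 0.2]
finger_gap: 0.596
```

Emit:
drive_tool(deltas="60 2 38 0 0 0 0;60 2 38 0 0 0 0;60 2 38 0 0 0 0;60 2 38 0 0 0 0;60 2 38 0 0 0 0;60 2 22 0 0 0 0;60 0 10 0 0 0 -2.6;60 0 0 0 0 0 0")

```text
clock: 16.75
ee_pos: [0.4842, 0.1756, 0.1815]
eef_rot: [[-0.999, -0.051, -0.002], [-0.051, 0.999, 0.0], [0.002, 0.0, -1.0]]
contact_force: [0.6, -0.3, -0.7]
finger_gap: 0.597
```

Emit:
drive_tool(deltas="60 0 0 0 0 0 0;60 0 0 0 0 0 0;60 0 0 0 0 0 0")

```text
clock: 17.0
ee_pos: [0.4858, 0.1704, 0.1824]
eef_rot: [[-0.999, -0.04, -0.001], [-0.04, 0.999, -0.001], [0.001, -0.001, -1.0]]
contact_force: [-0.2, -0.9, -0.7]
finger_gap: 0.597
```

Run:
```python
from h import *
from bench import *
d=snapshot("wrist");cv2.imwrite("pics/w7.png",d["image"][:,:,::-1])
to(.4853,.172,.0962,2.5)
```

```text
t 17.05 p [0.4858 0.1706 0.1825] F [-0.  -0.3  0.8] gap 0.596 q [-31.  14.   9. 105.  -3.  61.  72.]
turn [-0.03 -0.02 -0.2 ] shift after turn [ 0.5  1.4 86.3] shift now [ 0.4  1.5 86.3]
```

View pics/w7.png

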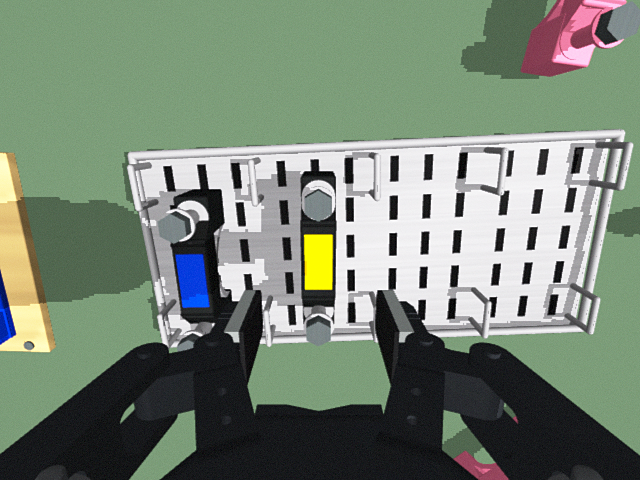

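Yellow cap at (318,262), centred. Descend, grip and lift.

Emit:
drive_tool(deltas="60 0 1 12 0 0 0;60 0 0 22 0 0 0;60 0 0 22 0 0 0;60 0 0 16 0 0 0;60 0 0 10 0 0 0;60 0 0 4 0 0 0;60 0 0 0 0 0 0;60 0 0 0 0 0 0")

```text
clock: 17.72
ee_pos: [0.4861, 0.173, 0.0974]
eef_rot: [[-0.999, -0.043, 0.001], [-0.043, 0.999, 0.0], [-0.001, 0.0, -1.0]]
contact_force: [0.1, -0.8, 0.4]
finger_gap: 0.602
```

Emit:
drive_tool(deltas="0 0 0 0 0 0 0;0 0 0 0 0 0 0;0 0 0 0 0 0 0;0 0 0 0 0 0 0;0 0 0 0 0 0 0;0 0 0 0 0 0 0;0 0 0 0 0 0 0")

```text
clock: 18.3
ee_pos: [0.4862, 0.173, 0.0977]
eef_rot: [[-0.999, -0.043, 0.001], [-0.043, 0.999, 0.0], [-0.001, 0.0, -1.0]]
contact_force: [-1.2, -2.3, 6.4]
finger_gap: 0.249
```

Emit:
drive_tool(deltas="0 0 0 -6 0 0 0;0 0 0 -14 0 0 0;0 0 0 -20 0 0 0;0 0 0 -22 0 0 0;0 0 0 -18 0 0 0;0 0 0 -10 0 0 0;0 0 0 -4 0 0 2.4;0 0 0 0 0 0 0")

```text
clock: 18.97
ee_pos: [0.4855, 0.1735, 0.1913]
eef_rot: [[-1.0, 0.0, 0.001], [0.0, 1.0, 0.001], [-0.001, 0.001, -1.0]]
contact_force: [0.4, -0.3, -6.1]
finger_gap: 0.248
```

```bash
python3 -c "
from h import *
to(.513,-.1717,.190,0)"
```

```text
t 18.97 p [0.4855 0.1735 0.1913] F [ 0.4 -0.3 -6.1] gap 0.248 q [-31.  14.  10. 105.  -3.  62.  69.]
turn [ 0.03  0.03 -0.01] shift after turn [ -27.5 -345.2    1.3] shift now [ -27.5 -345.1    1.1]
```

Emit:
drive_tool(deltas="0 -2 -16 0 0 0 0;0 -3 -32 0 0 0 0;0 -3 -38 0 0 0 0;0 -3 -38 0 0 0 0;0 -3 -38 0 0 0 0;0 -3 -38 0 0 0 0;0 -3 -38 0 0 0 0;0 -3 -38 0 0 0 0")

```text
clock: 19.63
ee_pos: [0.508, -0.1042, 0.1895]
eef_rot: [[-1.0, -0.003, -0.002], [-0.003, 1.0, 0.0], [0.002, 0.0, -1.0]]
contact_force: [0.7, 1.2, -6.4]
finger_gap: 0.253
```

Emit:
drive_tool(deltas="0 -3 -36 0 0 0 0;0 -1.5 -22 0 0 0 0;0 0 -11 0 0 0 0;0 0 0 0 0 0 0;0 0 0 0 0 0 0;0 0 0 0 0 0 0;0 0 0 0 0 0 0")

```text
clock: 20.22
ee_pos: [0.5137, -0.1697, 0.1902]
eef_rot: [[-1.0, -0.005, -0.001], [-0.005, 1.0, 0.001], [0.001, 0.001, -1.0]]
contact_force: [1.1, 0.2, -6.2]
finger_gap: 0.249
```

Run:
```python
from h import *
from bench import *
d=snapshot("wrist");cv2.imwrite("pics/w8.png",d["image"][:,:,::-1])
to(.513,-.1717,.1057,0)
```

```text
t 20.27 p [ 0.5137 -0.1699  0.1904] F [ 0.2  0.7 -6.1] gap 0.251 q [ -4.  17.  22. 101.  -7.  63. 111.]
turn [ 0.05 -0.03  0.25] shift after turn [ 0.7 -1.8 84.7] shift now [ 0.7 -1.8 84.7]
```

View pics/w8.png

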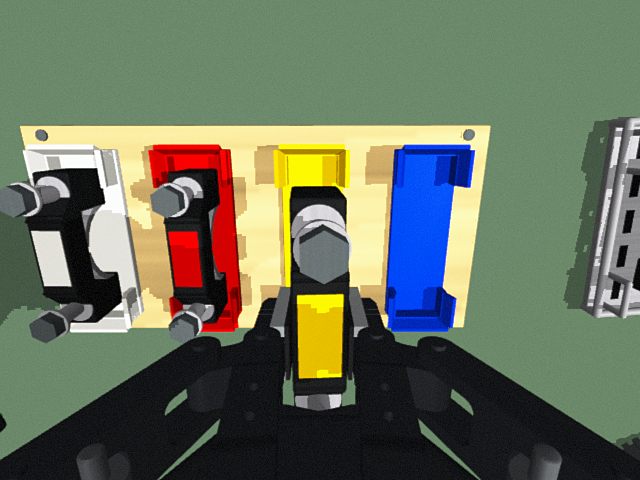

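Yellow cap (320,335) is over the yellow cradle (312,168). Lowering.

Emit:
drive_tool(deltas="0 0.5 0 10 0 0 0.2;0 0 0 18 0 0 0;0 0 0 20 0 0 0;0 0 0 14 0 0 0;0 0 0 8 0 0 0;0 0 0 5 0 0 0;0 0 0 2 0 0 0;0 0 0 0 0 0 0")

```text
clock: 20.93
ee_pos: [0.5132, -0.1716, 0.1137]
eef_rot: [[-1.0, 0.002, -0.0], [0.002, 1.0, -0.0], [0.0, -0.0, -1.0]]
contact_force: [0.0, -0.5, -6.3]
finger_gap: 0.251
```

Emit:
drive_tool(deltas="0 0 0 2 0 0 0;0 0 0 2 0 0 0;0 0 0 1.5 0 0 0;0 0 0 1.5 0 0 0;0 0 0 1 0 0 0;0 0 0 0 0 0 0;0 0 0 0 0 0 0")

```text
clock: 21.52
ee_pos: [0.5132, -0.1718, 0.1059]
eef_rot: [[-1.0, 0.002, 0.0], [0.002, 1.0, -0.0], [-0.0, -0.0, -1.0]]
contact_force: [-0.8, 0.8, -4.4]
finger_gap: 0.251
```

Emit:
drive_tool(deltas="0 0 0 0.6 0 0 0;0 0 0 0.4 0 0 0;0 0 0 0 0 0 0;0 0 0 0 0 0 0")

```text
clock: 21.85
ee_pos: [0.5131, -0.1719, 0.1057]
eef_rot: [[-1.0, 0.002, 0.001], [0.002, 1.0, 0.0], [-0.001, 0.0, -1.0]]
contact_force: [-4.7, 0.9, 6.1]
finger_gap: 0.247
```

Emit:
drive_tool(deltas="30 0 0 0 0 0 0;35 0 0 0 0 0 0;45 0 0 0 0 0 0;60 0 0 0 0 0 0;60 0 0 0 0 0 0;60 0 0 0 0 0 0;60 0 0 -10 0 0 0;60 0 0 -20 0 0 0")

```text
clock: 22.52
ee_pos: [0.5117, -0.1713, 0.1333]
eef_rot: [[-1.0, 0.002, -0.005], [0.002, 1.0, 0.001], [0.005, 0.001, -1.0]]
contact_force: [0.2, 0.5, 0.6]
finger_gap: 0.599
```

Emit:
drive_tool(deltas="60 0 0 -30 0 0 0;60 0 0 -18 0 0 0;60 0 0 0 0 0 0;60 0 0 0 0 0 0")

```text
clock: 22.85
ee_pos: [0.5139, -0.172, 0.1845]
eef_rot: [[-1.0, 0.002, 0.003], [0.002, 1.0, -0.001], [-0.003, -0.001, -1.0]]
contact_force: [0.5, 0.0, 0.1]
finger_gap: 0.6
```

Run:
```python
from h import *
from bench import *
d=snapshot("wrist");cv2.imwrite("pics/w9.png",d["image"][:,:,::-1])
to(.5015,.0938,.18,3.6)
```

```text
t 22.9 p [ 0.5131 -0.1717  0.1832] F [ 0.2  0.6 -1.5] gap 0.604 q [ -4.  18.  22. 102.  -8.  62. 111.]
turn [-0.    0.05 -3.71] shift after turn [ -5.  265.7   3.2] shift now [ 12.2 265.5   3.2]
```

View pics/w9.png

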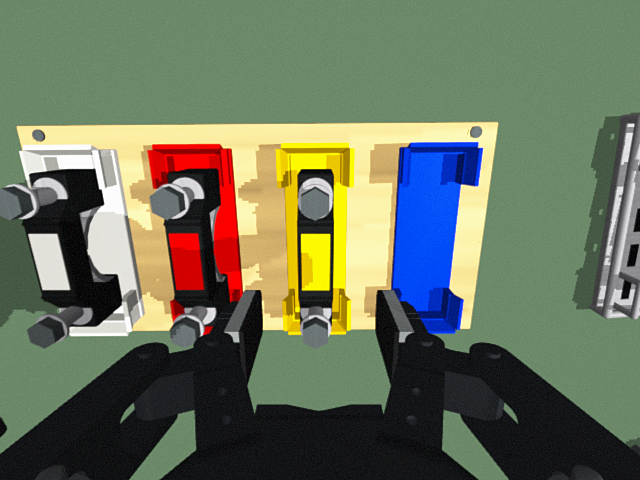

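Yellow seated at (316,258). Finally, blue.

Emit:
drive_tool(deltas="60 1 20 0 0 0 0;60 2 34 0 0 0 0;60 2 38 0 0 0 0;60 2 38 0 0 0 0;60 2 38 0 0 0 0;60 2 38 0 0 0 0;60 1 34 0 0 0 0;60 0 18 0 0 0 0")

```text
clock: 23.57
ee_pos: [0.5001, 0.0913, 0.1816]
eef_rot: [[-1.0, -0.003, -0.002], [-0.003, 1.0, 0.001], [0.002, 0.001, -1.0]]
contact_force: [0.4, 0.2, 0.0]
finger_gap: 0.598
```

Emit:
drive_tool(deltas="60 0 8 0 0 0 -3.7;60 0 0 0 0 0 0;60 0 0 0 0 0 0;60 0 0 0 0 0 0;60 0 0 0 0 0 0")

```text
clock: 23.98
ee_pos: [0.5016, 0.0927, 0.1824]
eef_rot: [[-0.998, -0.059, -0.001], [-0.059, 0.998, -0.001], [0.001, -0.001, -1.0]]
contact_force: [0.3, 0.1, 0.2]
finger_gap: 0.601
```

Run:
```python
from h import *
from bench import *
d=snapshot("wrist");cv2.imwrite("pics/w10.png",d["image"][:,:,::-1])
to(.5015,.0938,.0962,3.6)
```

```text
t 24.03 p [0.5016 0.0928 0.1825] F [0.2 0.6 0.4] gap 0.6 q [-25.  14.  13. 106.  -3.  61.  82.]
turn [-0.03 -0.03 -0.2 ] shift after turn [ 0.1  1.  86.3] shift now [ 0.   1.  86.3]
```

View pics/w10.png

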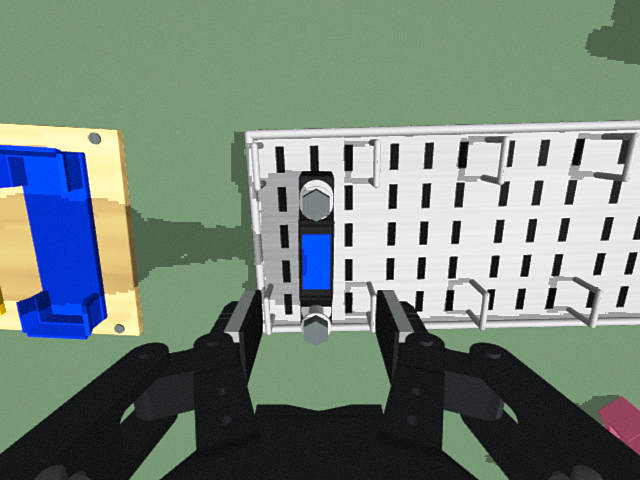

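Blue cap at (317,262), centred. The rack's end rail is near on the left (257,230), so I narrow the jaws a little before descending.

Emit:
drive_tool(deltas="48 0 0 12 0 0 0;48 0 0 20 0 0 0;48 0 0 10 0 0 0;48 0 0 5 0 0 0;48 0 0 0 0 0 0;48 0 0 0 0 0 0;48 0 0 0 0 0 0;48 0 0 0 0 0 0")

```text
clock: 24.7
ee_pos: [0.5021, 0.0943, 0.1365]
eef_rot: [[-0.998, -0.062, 0.001], [-0.062, 0.998, 0.0], [-0.001, 0.0, -1.0]]
contact_force: [-0.4, 0.2, -0.1]
finger_gap: 0.479
```

Emit:
drive_tool(deltas="48 0 0 10 0 0 0;48 0 0 14 0 0 0;48 0 0 10 0 0 0;48 0 0 5 0 0 0;48 0 0 0 0 0 0;48 0 0 0 0 0 0")

```text
clock: 25.2
ee_pos: [0.5015, 0.0942, 0.0964]
eef_rot: [[-0.998, -0.063, -0.001], [-0.063, 0.998, -0.0], [0.001, -0.0, -1.0]]
contact_force: [0.0, -0.4, 0.3]
finger_gap: 0.474
```

Emit:
drive_tool(deltas="0 0 0 0 0 0 0;0 0 0 0 0 0 0;0 0 0 0 0 0 0;0 0 0 0 0 0 0;0 0 0 0 0 0 0;0 0 0 0 0 0 0;0 0 0 0 0 0 0")

```text
clock: 25.78
ee_pos: [0.5022, 0.094, 0.0973]
eef_rot: [[-0.998, -0.062, 0.001], [-0.062, 0.998, 0.0], [-0.001, -0.0, -1.0]]
contact_force: [0.3, -2.5, 5.1]
finger_gap: 0.249
```

Emit:
drive_tool(deltas="0 0 0 -6 0 0 0;0 0 0 -14 0 0 0;0 0 0 -20 0 0 0;0 0 0 -22 0 0 0;0 0 0 -18 0 0 0;0 0 0 -10 0 0 0;0 0 0 -4 0 0 3.4;0 0 0 0 0 0 0")

```text
clock: 26.45
ee_pos: [0.5015, 0.0947, 0.1911]
eef_rot: [[-1.0, -0.001, 0.0], [-0.001, 1.0, 0.001], [-0.0, 0.001, -1.0]]
contact_force: [0.4, 0.9, -5.3]
finger_gap: 0.247
```

```bash
python3 -c "
from h import *
to(.513,-.092,.190,0)"
```

```text
t 26.45 p [0.5015 0.0947 0.1911] F [ 0.4  0.9 -5.3] gap 0.247 q [-26.  13.  13. 106.  -3.  62.  79.]
turn [0.03 0.01 0.05] shift after turn [ -11.5 -186.7    1.1] shift now [ -11.4 -186.7    1. ]
```

Emit:
drive_tool(deltas="0 -1.5 -16 0 0 0 0;0 -2 -32 0 0 0 0;0 -2 -36 0 0 0 0;0 -2 -36 0 0 0 0;0 -2 -34 0 0 0 0;0 -1.5 -22 0 0 0 0;0 0 -11 0 0 0 0;0 0 0 0 0 0 0")

```text
clock: 27.12
ee_pos: [0.5121, -0.096, 0.1895]
eef_rot: [[-1.0, 0.0, -0.002], [0.0, 1.0, -0.001], [0.002, -0.001, -1.0]]
contact_force: [0.2, -0.9, -6.1]
finger_gap: 0.247
```

Emit:
drive_tool(deltas="0 0 0 0 0 0 0;0 0 0 0 0 0 0;0 0 0 0 0 0 0")

```text
clock: 27.37
ee_pos: [0.5131, -0.0908, 0.1902]
eef_rot: [[-1.0, -0.006, -0.001], [-0.006, 1.0, 0.001], [0.001, 0.001, -1.0]]
contact_force: [-0.8, -0.6, -5.5]
finger_gap: 0.251
```

Run:
```python
from h import *
from bench import *
d=snapshot("wrist");cv2.imwrite("pics/w11.png",d["image"][:,:,::-1])
to(.513,-.092,.1053,0)
```

```text
t 27.42 p [ 0.5133 -0.0909  0.1903] F [ 0.4  0.1 -4.2] gap 0.255 q [-11.  15.  20. 104.  -6.  62. 102.]
turn [ 0.04 -0.04  0.35] shift after turn [ 0.3 -1.1 85. ] shift now [ 0.2 -1.1 85. ]
```

View pics/w11.png

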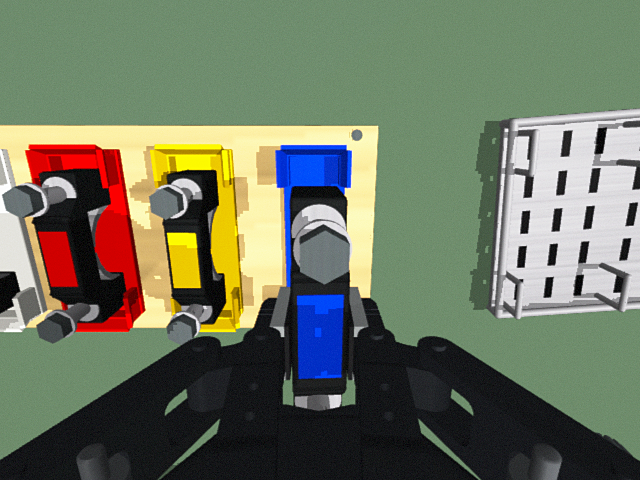

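Blue cap (320,335) is over the blue cradle (313,168). Lowering.

Emit:
drive_tool(deltas="0 0 0 10 0 0 0.3;0 0 0 18 0 0 0;0 0 0 20 0 0 0;0 0 0 14 0 0 0;0 0 0 8 0 0 0;0 0 0 5 0 0 0;0 0 0 2 0 0 0;0 0 0 0 0 0 0")

```text
clock: 28.08
ee_pos: [0.5134, -0.0926, 0.1136]
eef_rot: [[-1.0, 0.002, -0.0], [0.002, 1.0, -0.0], [0.0, -0.0, -1.0]]
contact_force: [-0.4, -0.5, -4.5]
finger_gap: 0.251
```

Emit:
drive_tool(deltas="0 0 0 2 0 0 0;0 0 0 2 0 0 0;0 0 0 1.5 0 0 0;0 0 0 1.5 0 0 0;0 0 0 1 0 0 0;0 0 0 0.5 0 0 0;0 0 0 0 0 0 0;0 0 0 0 0 0 0")

```text
clock: 28.75
ee_pos: [0.5133, -0.0927, 0.1054]
eef_rot: [[-1.0, 0.002, 0.0], [0.002, 1.0, 0.0], [-0.0, 0.0, -1.0]]
contact_force: [-1.4, 0.1, -2.0]
finger_gap: 0.252
```

Emit:
drive_tool(deltas="0 0 0 0.5 0 0 0;0 0 0 0.3 0 0 0;0 0 0 0 0 0 0;0 0 0 0 0 0 0")

```text
clock: 29.08
ee_pos: [0.5133, -0.0928, 0.1052]
eef_rot: [[-1.0, 0.002, 0.0], [0.002, 1.0, 0.0], [-0.0, 0.0, -1.0]]
contact_force: [-6.1, 0.7, 6.6]
finger_gap: 0.251
```

Emit:
drive_tool(deltas="30 0 0 0 0 0 0;35 0 0 0 0 0 0;45 0 0 0 0 0 0;60 0 0 0 0 0 0;60 0 0 0 0 0 0;60 0 0 0 0 0 0;60 0 0 -10 0 0 0;60 0 0 -20 0 0 0")

```text
clock: 29.75
ee_pos: [0.5118, -0.0924, 0.1331]
eef_rot: [[-1.0, 0.002, -0.005], [0.002, 1.0, 0.0], [0.005, 0.0, -1.0]]
contact_force: [-0.1, 0.8, -0.2]
finger_gap: 0.601
```

Emit:
drive_tool(deltas="60 0 0 -30 0 0 0;60 0 0 -30 0 0 0;60 10 35 -10 0 0 0;60 10 38 0 0 0 0;60 10 38 0 0 0 0;60 5 25 0 0 0 0;60 0 0 0 0 0 0;60 0 0 0 0 0 0")

```text
clock: 30.42
ee_pos: [0.4783, 0.045, 0.2052]
eef_rot: [[-1.0, -0.002, 0.001], [-0.002, 1.0, 0.0], [-0.001, 0.0, -1.0]]
contact_force: [0.7, -1.2, -0.0]
finger_gap: 0.604
```

Run:
```python
from h import *
from bench import *
for n in("top","side"):
    d=snapshot(n);cv2.imwrite(f"pics/{n}12.png",d["image"][:,:,::-1])
    if n=="top":
        o=np.load("top0.npz");df=cv2.absdiff(d["image"],o["image"]).max(2)
        print("diff gear",(df[140:188,252:305]>40).sum(),"can",(df[128:170,370:405]>40).sum())
        cv2.imwrite("pics/c12.png",cv2.resize(d["image"][200:290,190:490,::-1],None,fx=2.6,fy=2.6,interpolation=cv2.INTER_CUBIC))
        uv=np.argwhere(np.ones((480,640)))[:,::-1];w=world(d,uv)
        for c,y in(("blue",-.092),("yellow",-.1717),("red",-.2515),("white",-.331)):
            near=(abs(w[:,0]-.513)<.065)&(abs(w[:,1]-y)<.036)&(w[:,2]>.068)&(w[:,2]<.09);b=w[near]
            A=np.median(b[b[:,0]>.513],0);B=np.median(b[b[:,0]<.513],0)
            print(c,A.round(4),B.round(4),((A+B)/2).round(4))
print(state()["clock"],state()["ee_pos"],state()["contact_force"])
```

```text
diff gear 0 can 0
blue [ 0.5501 -0.0919  0.0764] [ 0.4731 -0.0917  0.0775] [ 0.5116 -0.0918  0.077 ]
yellow [ 0.5507 -0.1713  0.0759] [ 0.4719 -0.1713  0.0759] [ 0.5113 -0.1713  0.0759]
red [ 0.5496 -0.2479  0.076 ] [ 0.4735 -0.2484  0.0758] [ 0.5116 -0.2482  0.0759]
white [ 0.5516 -0.3303  0.0766] [ 0.4735 -0.331   0.0773] [ 0.5126 -0.3307  0.0769]
30.5167 [0.47876554 0.04233257 0.20490629] [-0.11217914 -1.01783915  1.06738736]
```

View pics/c12.png

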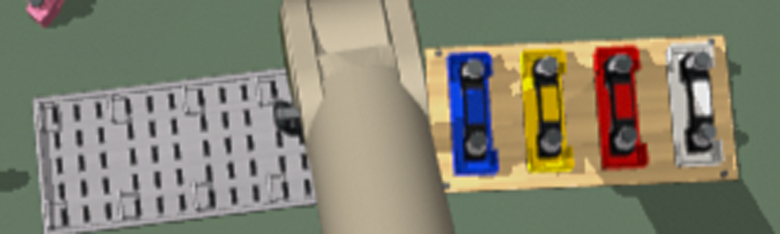

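View pics/side12.png

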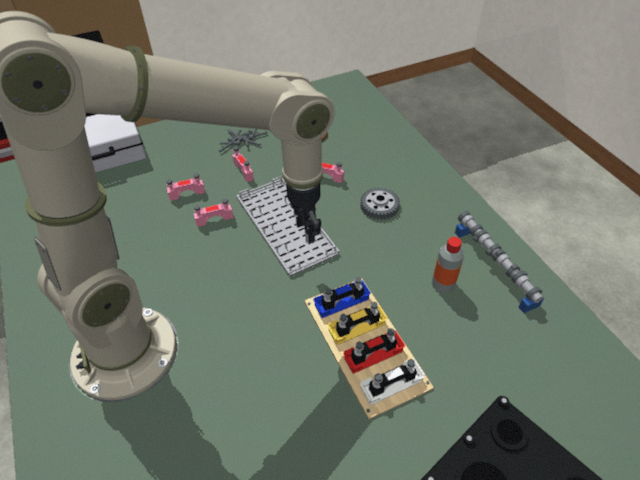

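All four caps are upright in the matching cradles: blue (474,105), yellow (547,103), red (621,102) and white (698,98) in the crop. The rack is empty, and the gear and can are unchanged. I'll let the arm come to rest, then hand in.

Emit:
drive_tool(deltas="60 0 0 0 0 0 0;60 0 0 0 0 0 0;60 0 0 0 0 0 0;60 0 0 0 0 0 0;60 0 0 0 0 0 0;60 0 0 0 0 0 0")

```text
clock: 31.02
ee_pos: [0.4785, 0.0432, 0.2043]
eef_rot: [[-1.0, 0.002, -0.0], [0.002, 1.0, -0.0], [0.0, -0.0, -1.0]]
contact_force: [1.0, -0.0, -0.7]
finger_gap: 0.6
```

```bash
python3 -c "
from bench import *
print(state()['joint_vel'].round(2) if hasattr(state()['joint_vel'],'round') else state()['joint_vel']);print(close_job())"
```

```text
[-0.25  0.03 -0.17  0.12  0.06  0.01 -0.03]
the job is handed in; nothing more can be done
None
```

I moved the red, white, yellow and blue caps one by one from the draining rack into the cradles of their own colours. Each was gripped at mid-crown and lowered until the wrist force showed its feet on the cradle floor, then released. The job was handed in at 31 s with the arm clear of everything.

- **Height:** in the last top view all bolt tops read 0.076–0.077 m, against an expected 0.079 m. The same camera read about 1.5–2 mm low in the rack too, so this fits feet on the floor.
- **Position:** the cap centres are within about 2 mm of the measured cradle centres. The exception is red, which the top camera put about 3 mm off sideways (the clearance is 6 mm). The wrist view showed it centred and the tool pose at release agreed with that.
- **Bystanders:** no pixels changed around the gear or the can. The side view shows all four caps upright, the rack empty and the pink look-alikes untouched.

No check failed.

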